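# Load a test cassette into the bench reader

## Robot

A 7-joint arm with a two-finger parallel gripper is mounted at the origin on the work surface. World frame = base frame: x ahead of the robot, y to its left, z up, the work surface at z = 0. Lengths are in mm, angles in rad, forces in N, time in s.
With the tool pointing down it reaches from about 400 to 875 mm from the base axis. Payload 4.4 kg.
Tool frame: the origin (TCP) lies on the centre line of the jaws, within the pads' length; the fingertips stand 25 mm ahead of it and the grasp point (between the pads) lies 6 mm ahead of it (ctrl.finger_overhang is the distance from the TCP to the fingertips, in mm); z points along the fingers, y is the line along which they close (so a half turn about z gives the same grasp; the last joint's range is limited). The gripper opens to 85 mm and grips with 20 to 120 N. Pads are 22 mm wide; open, the fingers measure 114 mm over their backs; the gripper's body (76 mm by 85 mm) begins 54 mm behind the grasp point. The pads swing forward as they close: fully open they stand 13 mm farther back than shut.
Start: joints at [-1.228, 0.628, 0.038, 1.517, -0.027, 0.996, -0.02], TCP at [258.36, 596.463, 256.313] pointing down, gripper open.
Joint ranges: [-3.06, 3.06], [-0.37, 2.12], [-1.25, 1.32], [0.18, 2.47], [-1.1, 4.24], [0.23, 1.98], [-2.94, 2.94]. Speed limits (rad/s): [2.57, 2.57, 3.14, 3.14, 3.14, 3.14, 3.14].

## Interface

Orientations are given as [roll, pitch, yaw] about the fixed x, y, z axes, in that order (R = Rz(yaw) Ry(pitch) Rx(roll)).
In Python, from cell import ctrl gives the robot as it stands. The module is installed in compiled form; this text tells all that it offers.
- The arm moves only by the tool play_rows, never from a script. Its argument "targets" is a list of rows, each a list of 5 numbers: the closure, from 0 (fully open) to 1 (shut), then the shift along the tool's x, y, z in cm, then the turn about the tool's z in degrees. In form: [[gripper, dx, dy, dz, spin], ...]. A call has 1 to 10 rows; each row is the pose to reach, as a shift and turn from the pose commanded when the call began, along the tool's axes at that moment; what a row does not reach only later rows make up. A row lasts 1/10 s, in which the tool goes at most 50 mm and 8.59 degrees, less where a joint would pass 70% of its speed; a pose out of reach is approached as far as the arm can. A call with a gripper value outside its range is refused whole. The fingers move at their own pace and stop on an object; the grip force is fixed at half the most. Time passes only in rows, so rows that repeat a pose let the fingers close. It gives the time, the measured TCP pose, the force, the opening and the grip force at its end, in the units of the state.
- ctrl.read_state(): the state, without advancing time (a new reading comes with each control period).
- ctrl.get_image(name): name is "scene" or "top" or "wrist"; returns (picture, depth): 400x640x3 uint8, red, green, blue; 400x640 float32, mm along the optical axis (not along the pixel's ray), 0 where there is no reading.
- ctrl.calibration(name): a dict with "vfov" (degrees; the focal length in pixels is half the picture's height over the tangent of half this angle, whatever the lens; pixels are square), "cx", "cy" (the principal point, pixels), "extrinsics" (4x4, takes a point from camera to world coordinates); the wrist camera has in their place "mount" (4x4, takes a point from camera to tool coordinates, whose origin is the TCP and whose axes are the flange's). Camera axes: x right, y down, z forward; pixel columns grow to the right and rows downward; lengths in mm; the calibration is good to about 2 mm. A picture is of the moment at which its call begins: read the wrist's pose just before it. calibration takes no time and is no camera call.
- ctrl.finish_job(): hands the job in; it is judged then, once.
Trained networks look in the newest picture that a camera, given by its name, has taken for a name from the list of things; names that differ only in an ending like _2 or _b are one class to them, and where a whole thing is asked for, a point or a joint stands for the part that bears it (a point fixed in the world has none). Each returns a list of dicts, best first, with "confidence" (0 to 1); they miss things now and then, are a little off and sometimes report something else, mostly with a low value. They report only what shows in the picture. A call takes as long as a camera call.
- ctrl.search_frame(camera, name): "bbox" ([left, top, right, bottom] in pixels, round what is visible of it).
- ctrl.trace(camera, name): "pixels" (400x640 bool, what is visible of it) and "bbox" ([left, top, right, bottom] in pixels, round what is visible of it).
The state is a dict: "clock": time; "qpos": joint angles; "qd": joint speeds; "tau": joint torques, N m; "eef_pos": TCP position; "tool_rot": TCP orientation; "force": force on the tool from outside, world axes, zero at the start; "torque": the same for the moment, N m; "width": finger opening in mm; "gripper_force": force on a finger pad.
Only numpy, scipy, OpenCV 4.12 (cv2) and the standard library are available. Lean on these libraries where they do the work, as an engineer would, in place of code of your own. Each camera call takes 0.05 s, during which the arm holds its last target. There are 200 camera calls.

## Task

Take the orange test cassette out of the yellow rack and slide it, foot first, into the leaning slot of the white bench reader until it is fully home on the slot's floor, then let go of it. Ease it down the slot rather than letting it drop, and leave the blue and green cassettes, the jar and the tube rack where they stand.

Things in the scene. Friction and masses are not known exactly. Their poses are not given: they have to be found in the camera images.
- orange_cassette: The flat rigid orange plastic cassette to load, 90 mm wide (its x), 12 mm thick (its y) and 150 mm tall (its z), 0.1 to 0.2 kg; origin at the centre of its 90 x 12 mm foot, z up towards its grip end (three grey ribs), x along its width, y through its thickness. Both faces are alike. It starts standing upright and loose in one of the rack's three bays.
- blue_cassette: A blue cassette of the same shape, to be left in the rack: 90 mm wide (its x), 12 mm thick (its y) and 150 mm tall (its z), 0.1 to 0.2 kg; origin at the centre of its 90 x 12 mm foot, z up towards its grip end (three grey ribs), x along its width, y through its thickness. Both faces are alike.
- green_cassette: A green cassette of the same shape, to be left in the rack: 90 mm wide (its x), 12 mm thick (its y) and 150 mm tall (its z), 0.1 to 0.2 kg; origin at the centre of its 90 x 12 mm foot, z up towards its grip end (three grey ribs), x along its width, y through its thickness. Both faces are alike.
- rack: Fixed rack: aluminium base 120 (x) x 190 (y) x 8 mm, three yellow bays along its y at -62, 0, +62 mm; which cassette stands in which bay varies. Origin: centre of the underside, z up. A bay is 14.4 mm wide, 93 mm long, floor 8 mm above the table, its 4 mm walls reaching 53 mm above the table: the upper 105 mm of each cassette stands free, 50 mm between neighbouring faces.
- reader: Fixed white bench reader, 160 mm wide (y), from 61 mm before (-x) to 180 mm behind its origin, 178 mm high. Origin on the table under the centre of the slot's mouth, z up; -x is its front. Its top front face slopes at 35 degrees, rising away from the front, and carries the slot, which leans: going in, one moves down and towards +x, 35 degrees from vertical.
- slot: The reader's slot, straight and fixed. Origin: centre of the slot's floor; z: the slot's axis, out of the mouth (35 degrees from vertical, leaning to the reader's front); x along its 94 mm long opening, y across its 16 mm width. 80 mm deep from floor to sloped face. A cassette fully home has its foot on this origin, z along this z, width along this x (either way round), and stands 70 mm out.
- slot_mouth (a point): Centre of the slot's mouth in the plane of the sloped face, 80 mm out from the slot's floor along its axis, 135 mm above the table. Blue lead-in lips around it stand 10 mm out of the face (90 mm from the slot's floor) and widen the mouth to about 27 x 105 mm. A cassette let go partway in tips and jams: slide it all the way in the hand.
- bottle: White screw-capped reagent jar, 54 mm diameter, 95 mm tall, loose; origin at the centre of its base. Bystander.
- tube_rack: Yellow block with sample tubes, 85 (x) x 200 (y) x 66 mm high, loose; origin at the centre of its base. Bystander.

How it is judged (in metres and radians):
At the end, for the whole second after the job is handed in: The orange cassette is in the reader's slot foot first: its foot centre within 8 mm of the centre of the slot's floor, its long axis within 0.10 rad of the slot's axis, at rest (under 0.02 m/s and 0.2 rad/s) (distance between orange_cassette and slot below 0.008 m and angle between the z axis of orange_cassette and the z axis of slot, either way round below 0.1 rad and linear speed of orange_cassette below 0.02 m/s and angular speed of orange_cassette below 0.2 rad/s); the robot touches nothing.
It fails at once if the blue cassette was disturbed: moved more than 20 mm (distance of blue_cassette from where it was at the start of the episode above 0.02 m).
It fails at once if the green cassette was disturbed: moved more than 20 mm (distance of green_cassette from where it was at the start of the episode above 0.02 m).
It fails at once if the white reagent jar was disturbed: moved more than 30 mm (distance of bottle from where it was at the start of the episode above 0.03 m).
It fails at once if the yellow tube rack was disturbed: moved more than 30 mm (distance of tube_rack from where it was at the start of the episode above 0.03 m).
It fails at once if the orange cassette was dropped down the slot: faster than 0.4 m/s while its foot was within 70 mm of the slot floor (distance between orange_cassette and slot below 0.07 m and linear speed of orange_cassette above 0.4 m/s).
It also fails if it takes over 43 s, if anything falls off the work surface, if the arm or the gripper's body presses on something with over 40 N, if the wrist force passes 120 N, or if a joint passes its speed limit or range.

## Working session

There is one attempt and no reset: what is moved stays moved. The work goes in short steps, Python scripts to look and compute and a tool call to move; the robot and the scene stay as the last step left them, time stands still between calls to the robot, and variables do not carry over. Pictures are saved under pics/ and viewed, at most 10 in all, crops included, and the job is handed in when it is done.

Besides the shell and the picture viewer there is one more tool, called after "Call:" as name([rows], argument=value, ...), one row to a line, values as JSON. play_rows: Moves the arm, as the interface text tells. Its arguments: {"type":"object","properties":{"targets":{"type":"array"}},"required":["targets"]}

```bash
mkdir -p pics
cat > h.py <<'E'
import numpy as np, cv2
from cell import ctrl
from scipy.spatial.transform import Rotation as R
def K(c):
    k=ctrl.calibration(c); return 200/np.tan(np.radians(k['vfov']/2)),k['cx'],k['cy'],k
def tool():
    s=ctrl.read_state(); T=np.eye(4); r=np.array(s['tool_rot'])
    T[:3,:3]=R.from_euler('xyz',r).as_matrix() if r.size==3 else r; T[:3,3]=s['eef_pos']; return T
def cloud(c,d,T=None):
    f,cx,cy,k=K(c); v,u=np.mgrid[:400,:640]
    P=np.stack([(u-cx)/f*d,(v-cy)/f*d,d],-1)
    E=np.array(k['extrinsics']) if 'extrinsics' in k else T@np.array(k['mount'])
    return P@E[:3,:3].T+E[:3,3]
def save(n,im): cv2.imwrite('pics/'+n,im[:,:,::-1])
E
python3 - <<'E'
from h import *
np.set_printoptions(precision=1,suppress=True)
print(ctrl.read_state())
ims=[]
for c in('scene','top'):
    im,d=ctrl.get_image(c); P=cloud(c,d); np.savez(c,im=im,d=d,P=P); ims.append(im)
    for n in['orange_cassette','blue_cassette','green_cassette','rack','reader','slot_mouth','bottle','tube_rack']:
        for r in ctrl.trace(c,n)[:2]:
            m=r['pixels']&(d>0); Q=P[m]
            print(c,n,round(r['confidence'],2),r['bbox'],m.sum(),np.percentile(Q,[2,50,98],axis=0).round(0).tolist() if m.sum() else '')
save('st.png',cv2.resize(np.vstack(ims),(480,600)))
save('scene.png',ims[0]);save('top.png',ims[1])
E
```

```text
{'clock': 0.0, 'qpos': array([-1.2,  0.6,  0. ,  1.5, -0. ,  1. , -0. ]), 'qd': array([-0.,  0., -0., -0.,  0.,  0., -0.]), 'tau': array([ -0. , -56.3,   1.2, -19.3,   0. ,   0. ,   0. ]), 'eef_pos': array([258.1, 595.9, 255.4]), 'tool_rot': array([-3.1,  0. ,  2.7]), 'force': array([-0.8, -0.2, -0.3]), 'torque': array([-0., -0.,  0.]), 'gripper_force': 0.0, 'width': 85.42900325944616}
scene orange_cassette 0.79 [196.8, 190.6, 230.2, 245.6] 697 [[323.0, -294.0, -1.0], [501.0, -290.0, 112.0], [532.0, -234.0, 158.0]]
scene blue_cassette 0.92 [221.7, 177.4, 250.8, 234.4] 734 [[448.0, -232.0, 26.0], [505.0, -228.0, 111.0], [537.0, -205.0, 158.0]]
scene blue_cassette 0.31 [310.9, 113.6, 372.6, 183.8] 2402 [[366.0, 51.0, 2.0], [528.0, 89.0, 115.0], [606.0, 219.0, 174.0]]
scene green_cassette 0.73 [243.1, 166.2, 270.0, 217.3] 735 [[454.0, -171.0, 47.0], [508.0, -167.0, 112.0], [542.0, -157.0, 158.0]]
scene rack 0.96 [200.8, 198.9, 284.3, 261.9] 2035 [[437.0, -315.0, 2.0], [516.0, -237.0, 8.0], [554.0, -145.0, 52.0]]
scene reader 0.72 [308.2, 115.9, 409.5, 203.4] 6349 [[455.0, 47.0, 7.0], [5
[... 929 characters left out ...]
50.6, 216.9, 423.8, 262.3] 1774 [[431.0, -296.0, 3.0], [498.0, -207.0, 7.0], [550.0, -129.0, 53.0]]
top reader 0.62 [179.0, 163.3, 287.7, 277.5] 7570 [[425.0, 58.0, 40.0], [548.0, 155.0, 169.0], [663.0, 258.0, 176.0]]
top slot_mouth 0.95 [198.5, 195.5, 286.0, 281.9] 3851 [[417.0, 54.0, 62.0], [496.0, 134.0, 135.0], [573.0, 220.0, 176.0]]
top bottle 0.68 [297.6, 156.3, 318.5, 183.2] 401 [[654.0, -36.0, -1.0], [676.0, -13.0, 93.0], [703.0, 12.0, 96.0]]
top tube_rack 0.89 [335.7, 126.9, 411.5, 164.0] 2498 [[702.0, -286.0, 17.0], [742.0, -190.0, 39.0], [786.0, -94.0, 66.0]]
top tube_rack 0.28 [408.7, 226.6, 425.9, 267.7] 609 [[442.0, -291.0, 50.0], [486.0, -280.0, 129.0], [528.0, -275.0, 158.0]]
```

View pics/scene.png

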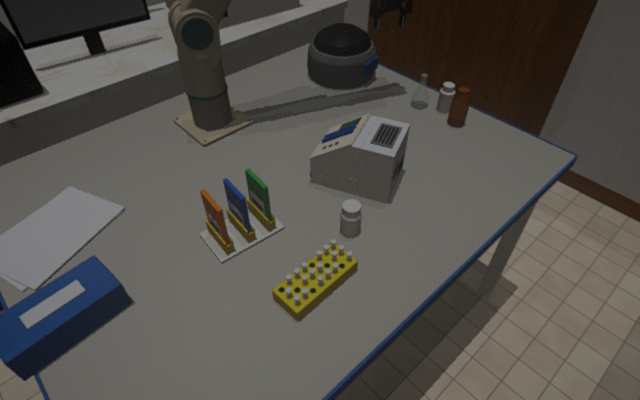

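Run:
```python
from h import *
np.set_printoptions(precision=4,suppress=True)
s=ctrl.read_state(); print(s['qpos'],s['tool_rot'],tool()[:3,:3].round(3).tolist())
P=np.load('top.npz')['P']; im=np.load('top.npz')['im']; S=np.load('scene.npz')['P']
# cassettes' top strips
X=P.reshape(-1,3); 
for nm,y in(('o',-284),('b',-222),('g',-160)):
    Q=X[(X[:,2]>153)&(X[:,2]<164)&(abs(X[:,1]-y)<20)&(X[:,0]<560)&(X[:,0]>420)]
    r=cv2.minAreaRect(Q[:,:2].astype(np.float32)); print(nm,len(Q),r,Q[:,2].mean())
# reader: flat top z 178, sloped face normal
Q=X[(X[:,2]>168)&(X[:,2]<185)&(X[:,1]>20)&(X[:,0]>400)&(X[:,0]<720)]
print('flat',len(Q),Q[:,2].mean(),cv2.minAreaRect(Q[:,:2].astype(np.float32)))
# fit slope
n=np.cross(P[2:,1:-1]-P[:-2,1:-1],P[1:-1,2:]-P[1:-1,:-2]);n/=np.linalg.norm(n,axis=-1,keepdims=True)+1e-9
n*=np.sign(n[...,2:]); C=P[1:-1,1:-1]
m=(abs(n[...,2]-.819)<.06)&(C[...,1]>20)&(C[...,0]>400)&(C[...,0]<720)&(C[...,2]>80)&(C[...,2]<180)
A=C[m]; print(m.sum())
for _ in range(4):
    c=A.mean(0); nv=np.linalg.svd(A-c)[2][2]; nv*=np.sign(nv[2]); A=A[abs((A-c)@nv)<3]
print('slope n',nv,c,len(A),np.degrees(np.arctan2(-nv[1],-nv[0])), cv2.minAreaRect(A[:,:2].astype(np.float32)))
```

```text
[-1.2278  0.6283  0.0385  1.5174 -0.027   0.9963 -0.02  ] [ 3.1415 -0.      2.7327] [[-0.918, 0.398, 0.0], [0.398, 0.918, 0.0], [0.0, 0.0, -1.0]]
o 197 ((485.9354248046875, -284.4902648925781), (12.883148193359375, 87.98287200927734), 85.38484191894531) 155.95174395394415
b 199 ((489.65997314453125, -222.44503784179688), (12.085363388061523, 88.56182861328125), 85.54632568359375) 156.14462301831972
g 200 ((495.30718994140625, -161.05853271484375), (11.954085350036621, 88.28752136230469), 85.80522155761719) 156.38013442891955
flat 3898 172.0734514605137 ((582.3401489257812, 179.6239471435547), (149.7626953125, 160.74966430664062), 24.202880859375)
1873
slope n [-0.3033  0.0587  0.9511] [570.359  171.1619 162.8195] 272 -10.954084505522712 ((578.8692016601562, 343.4532470703125), (512.2362670898438, 193.15257263183594), 72.10869598388672)
```

View pics/top.png

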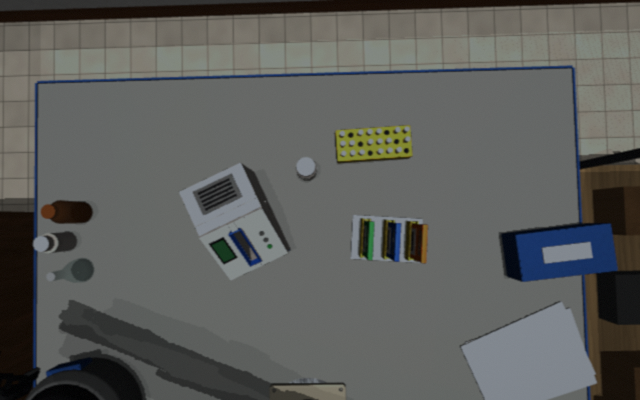

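The scene view shows the rack near (240,225) with orange, blue and green cassettes. In the top view the reader is at (235,220) and the blue-lipped slot at (245,246). The slot's long side runs front to back, so the cassette leans about its own thickness axis. That means it can be pivoted in the grip by levering it against a bay wall. I'll go over the reader and measure on the way.

Call:
play_rows([
  [0.45,-31.5,-29.5,-14.5,-19],
  [0.45,-31.5,-29.5,-14.5,-19],
  [0.45,-31.5,-29.5,-14.5,-19],
  [0.45,-31.5,-29.5,-14.5,-19],
  [0.45,-31.5,-29.5,-14.5,-19],
  [0.45,-31.5,-29.5,-14.5,-19],
  [0.45,-31.5,-29.5,-14.5,-19],
  [0.45,-31.5,-29.5,-14.5,-19],
  [0.45,-31.5,-29.5,-14.5,-19],
  [0.45,-31.5,-29.5,-14.5,-19],
])

```text
clock: 1.9
eef_pos: [433.5, 194.3, 403.6]
tool_rot: [-3.141, 0.006, 3.054]
force: [0.6, 0.6, -0.3]
width: 47.0
gripper_force: 0.0
```

Run:
```python
from h import *
np.set_printoptions(precision=3,suppress=True)
s=ctrl.read_state();T=tool();im,d=ctrl.get_image('wrist');P=cloud('wrist',d,T);np.savez('w1',im=im,d=d,P=P,T=T);save('w1.png',im)
print(s['clock'],s['eef_pos'],s['tool_rot'],s['width'],s['qd'],ctrl.calibration('wrist'),s['qpos'])
print(P[200,320],P[0,0],P[0,-1],P[-1,0],P[-1,-1])
for r in ctrl.trace('wrist','slot_mouth')[:2]: print(r['confidence'],r['bbox'])
```

```text
1.9 [433.52  194.255 403.624] [-3.141  0.006  3.054] 47.00268609618213 [ 0.02   0.015 -0.062 -0.003 -0.061  0.016  0.047] {'vfov': 62.93316131401825, 'cx': 321.4269163642935, 'cy': 193.12256607766275, 'mount': array([[  -0.   ,   -0.95 ,   -0.312,   79.839],
       [   1.   ,   -0.   ,   -0.002,   -0.309],
       [   0.001,   -0.312,    0.95 , -118.571],
       [   0.   ,    0.   ,    0.   ,    1.   ]])} [-0.525  0.221  0.053  1.763 -0.009  1.154  1.013]
[484.945 186.895 152.591] [ 202.644 -239.226    2.193] [281.954 651.871   1.913] [ 925.584 -536.112    4.024] [1565.313 1277.608 -390.284]
0.88 [210.9, 123.8, 365.7, 271.0]
```

View pics/w1.png

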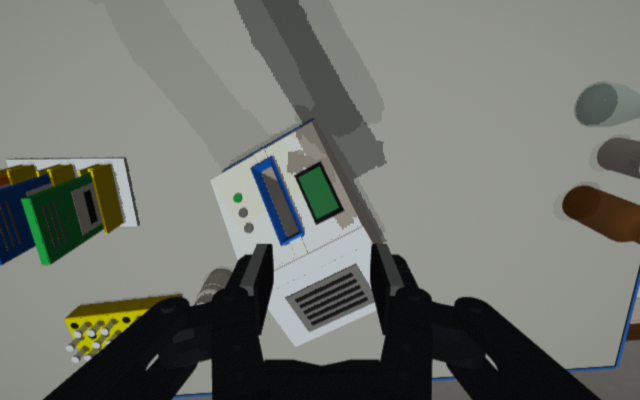

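The blue lips frame the slot centred near (277,200), running down the slope from (262,158) to (292,243). The green screen is beside it. Next I fit the slot geometry from the blue lips and the sloped face.

```bash
cat > slot.py <<'E'
from h import *
def fit(im,P,box):
    hsv=cv2.cvtColor(np.ascontiguousarray(im),cv2.COLOR_RGB2HSV); l,t,r,b=box
    M=np.zeros(im.shape[:2],bool); M[t:b,l:r]=1
    blue=M&(hsv[...,0]>100)&(hsv[...,0]<130)&(hsv[...,1]>140)&(hsv[...,2]>60)
    n,lab,st,_=cv2.connectedComponentsWithStats(blue.astype(np.uint8)); blue=lab==1+st[1:,4].argmax()
    # sloped face: RANSAC over box, slope ~35deg
    A=P[M&~blue]; rng=np.random.default_rng(0); best=None;bc=0
    for _ in range(3000):
        a=A[rng.choice(len(A),3)]; n=np.cross(a[1]-a[0],a[2]-a[0]); q=np.linalg.norm(n)
        if q<200: continue
        n/=q; n*=np.sign(n[2])
        if abs(n[2]-.819)>.06: continue
        c=(abs((A-a[0])@n)<2).sum()
        if c>bc: bc=c;best=(n,a[0])
    n,a=best; I=A[abs((A-a)@n)<2.5]; c=I.mean(0); n=np.linalg.svd(I-c)[2][2]; n*=np.sign(n[2])
    B=P[blue]; h=(B-c)@n; hi=B[(h>7)&(h<13)]
    return n,c,bc,B,h,hi
E
python3 - <<'E'
from slot import *
np.set_printoptions(precision=3,suppress=True)
for f,box in(('w1',(225,135,350,265)),('top',(190,205,290,280))):
    z=np.load(f+'.npz'); n,c,bc,B,h,hi=fit(z['im'],z['P'],box)
    yaw=np.degrees(np.arctan2(-n[1],-n[0])); 
    e2=np.array([-n[1],n[0],0]);e2/=np.linalg.norm(e2);e2*=np.sign(e2[1]) ; e1=np.cross(e2,n)
    U=np.stack([(hi-c)@e1,(hi-c)@e2],1).astype(np.float32); (u,v),wh,an=cv2.minAreaRect(U)
    C=c+u*e1+v*e2; print(f,'n',n,'tilt',np.degrees(np.arccos(n[2])),'yaw',yaw,bc,len(B),np.percentile(h,[5,50,95]),len(hi),'rect',wh,an,'mouth',C, 'z@135->', C+e1*(135-C[2])/e1[2])
E
```

```text
w1 n [-0.522 -0.239  0.819] tilt 35.06434587331316 yaw 24.62956039308059 9251 1174 [ 1.097  7.524 10.533] 627 rect (110.4074478149414, 32.54954528808594) 0.05050833523273468 mouth [487.005 135.02  136.557] z@135-> [484.988 134.095 135.   ]
top n [-0.522 -0.243  0.818] tilt 35.12432038030006 yaw 24.947795548848806 2440 196 [ 1.52   7.406 11.092] 108 rect (31.22947120666504, 108.67755126953125) 88.43836975097656 mouth [487.285 137.088 134.919] z@135-> [487.389 137.137 135.   ]
```

Call:
play_rows([
  [0.45,-9.3,-47.9,14,0],
  [0.45,-9.3,-47.9,14,0],
  [0.45,-9.3,-47.9,14,0],
  [0.45,-9.3,-47.9,14,0],
  [0.45,-9.3,-47.9,14,0],
  [0.45,-9.3,-47.9,14,0],
  [0.45,-9.3,-47.9,14,0],
  [0.45,-9.3,-47.9,14,0],
  [0.45,-9.3,-47.9,14,0],
  [0.45,-9.3,-47.9,14,0],
])

```text
clock: 3.0
eef_pos: [486.3, -276.1, 261.9]
tool_rot: [3.14, -0.0, 3.068]
force: [2.1, 0.2, -0.1]
width: 47.2
gripper_force: 0.0
```

Call:
play_rows([
  [0.45,0,0,4.1,0],
  [0.45,0,0,4.1,0],
  [0.45,0,0,4.1,0],
  [0.45,0,0,4.1,0],
])

```text
clock: 3.4
eef_pos: [486.6, -275.2, 223.7]
tool_rot: [3.141, 0.002, 3.068]
force: [0.3, 0.7, -0.3]
width: 47.2
gripper_force: 0.0
```

Run:
```python
from h import *
np.set_printoptions(precision=3,suppress=True)
s=ctrl.read_state();T=tool();im,d=ctrl.get_image('wrist');P=cloud('wrist',d,T);np.savez('w2',im=im,d=d,P=P,T=T);save('w2.png',im)
print(s['clock'],s['eef_pos'],s['tool_rot'],s['width'],s['qd'],s['qpos'])
X=P.reshape(-1,3)
for nm,y in(('o',-284),('b',-222),('g',-160)):
    Q=X[(X[:,2]>153)&(X[:,2]<164)&(abs(X[:,1]-y)<20)&(X[:,0]<560)&(X[:,0]>420)]
    if len(Q)>20:
        r=cv2.minAreaRect(Q[:,:2].astype(np.float32)); print(nm,len(Q),r,Q[:,2].mean())
        G=(np.linalg.inv(T)@np.c_[Q,np.ones(len(Q))].T)[:3]; print('tool frame lo/hi',np.percentile(G,[2,50,98],axis=1))
```

```text
3.4 [ 486.631 -275.169  223.652] [3.141 0.002 3.068] 47.18093097434369 [ 0.003 -0.018  0.01  -0.003  0.002 -0.006  0.003] [ 0.326  0.545  0.211  1.817 -0.154  0.794  2.112]
o 2671 ((485.13934326171875, -286.554931640625), (12.00503158569336, 89.9415512084961), 85.64274597167969) 158.79525385579356
tool frame lo/hi [[-41.267 -17.071  63.495]
 [  6.583 -11.297  64.772]
 [ 44.926  -5.674  66.692]]
b 2353 ((483.09661865234375, -224.24537658691406), (12.517977714538574, 76.6766357421875), 85.70648956298828) 158.45994014484856
tool frame lo/hi [[-22.854  44.467  63.52 ]
 [ 14.076  49.769  64.926]
 [ 44.757  55.962  69.692]]
g 3205 ((494.4106750488281, -163.3272705078125), (13.092707633972168, 89.4404067993164), 85.42196655273438) 158.0746478895359
tool frame lo/hi [[-41.545 106.07   63.719]
 [  5.727 110.529  65.173]
 [ 44.127 117.635  70.003]]
```

View pics/w2.png

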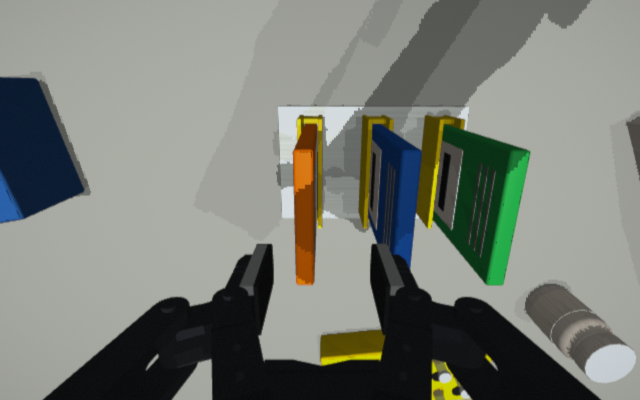

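The orange cassette's top runs from (305,150) to (305,285), left of the jaw centre line and parallel to the pads. Blue is 62 mm to the right. Next I shift about 11 mm, go down and grip.

Call:
play_rows([
  [0.45,0.2,-1.1,0,0],
  [0.45,0.2,-1.1,0,0],
  [0.45,0.2,-1.1,3,0],
  [0.45,0.2,-1.1,6,0],
  [0.45,0.2,-1.1,8.1,0],
  [0.45,0.2,-1.1,8.1,0],
  [0.45,0.2,-1.1,8.1,0],
  [1,0.2,-1.1,8.1,0],
  [1,0.2,-1.1,8.1,0],
  [1,0.2,-1.1,8.1,0],
])

```text
clock: 4.45
eef_pos: [483.0, -287.5, 142.7]
tool_rot: [3.141, 0.002, 3.065]
force: [-0.7, 0.9, 6.4]
width: 11.5
gripper_force: 59.5
```

Call:
play_rows([
  [1,0,0,0,0],
  [1,0,0,0,0],
  [1,0,0,0,0],
])

```text
clock: 4.75
eef_pos: [483.0, -287.5, 142.7]
tool_rot: [3.142, 0.002, 3.065]
force: [-0.4, 0.5, 6.2]
width: 11.4
gripper_force: 59.6
```

Call:
play_rows([
  [1,0,0,-1,0],
  [1,0,0,-2,0],
  [1,0,0,-3,0],
  [1,0,0,-3,0],
  [1,0,0,-3,0],
  [1,0.6,0,-3,0],
  [1,1.2,0,-3,0],
  [1,1.8,0,-3,0],
  [1,2.4,0,-3,0],
  [1,2.4,0,-3,0],
])

```text
clock: 5.75
eef_pos: [460.4, -285.8, 172.3]
tool_rot: [-3.141, 0.005, 3.065]
force: [5.1, 2.1, 4.0]
width: 11.5
gripper_force: 59.4
```

```bash
cat > tilt.py <<'E'
from h import *
# orange cassette's broad-face tilt in the tool's x-z plane, from the scene camera
def tilt(cam='scene',T=None):
    T=tool() if T is None else T
    im,d=ctrl.get_image(cam); P=cloud(cam,d,T)
    hsv=cv2.cvtColor(np.ascontiguousarray(im),cv2.COLOR_RGB2HSV)
    G=(P-T[:3,3])@T[:3,:3]
    m=(d>0)&(hsv[...,0]>3)&(hsv[...,0]<17)&(hsv[...,1]>150)&(hsv[...,2]>50)&(np.linalg.norm(G,axis=-1)<200)&(abs(G[...,1])<30)
    Q=G[m][:,[0,2]].astype(np.float32); r=cv2.minAreaRect(Q)
    s=ctrl.read_state()
    print(s['clock'],s['eef_pos'],'F',s['force'],'w',s['width'],cam,m.sum(),r); return im,Q
E
python3 - <<'E'
from tilt import *
im,Q=tilt(); save('t1.png',cv2.resize(im[150:300,150:350],(800,600)))
tilt('wrist')
E
```

```text
5.8 [ 460.4973802  -285.80452451  172.28798367] F [4.9609078  2.37336335 3.55766366] w 11.364085180051164 scene 392 ((-31.141246795654297, 50.37068176269531), (147.5381622314453, 83.02396392822266), 86.95513153076172)
5.85 [ 460.54588618 -285.8184209   172.25959529] F [4.53541303 1.95721833 3.83822277] w 11.434814193404929 wrist 6017 ((26.19298553466797, 35.057918548583984), (173.852783203125, 61.42305374145508), 72.2862777709961)
```

View pics/t1.png

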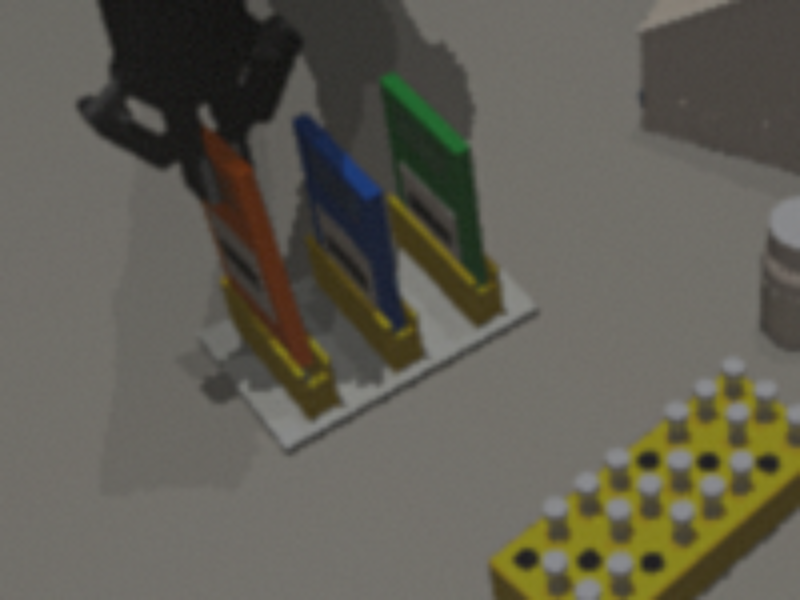

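The orange cassette is leaning toward the robot against the bay's near wall, with its foot still at (310,370) in the crop. The force is only about 5 N, so I continue.

Call:
play_rows([
  [1,0.6,0,0,0],
  [1,1.2,0,0,0],
  [1,1.8,0,0,0],
  [1,2.4,0,0,0],
  [1,3,0,0,0],
  [1,3.6,0,0,0],
  [1,4.2,0,0,0],
  [1,4.7,0,0,0],
  [1,4.7,0,0,0],
])

```text
clock: 6.75
eef_pos: [412.3, -282.1, 171.4]
tool_rot: [-3.141, 0.002, 3.065]
force: [4.1, 1.9, -0.3]
width: 11.4
gripper_force: 58.8
```

Run:
```python
from tilt import *
im,Q=tilt(); save('t2.png',cv2.resize(im[150:300,150:350],(800,600)))
T=tool(); im,Q=tilt('wrist',T); np.save('q',Q); save('w3.png',im)
```

```text
6.8 [ 412.29793254 -282.13374069  171.4623988 ] F [ 4.68648093  2.49704385 -0.6508387 ] w 11.403200085914042 scene 460 ((-42.71806716918945, 58.21272277832031), (84.46488189697266, 172.6396942138672), 28.06444549560547)
6.85 [ 412.27169814 -282.15094775  171.46087068] F [ 4.67104552  1.70003513 -0.05330887] w 11.463828576086152 wrist 5613 ((17.976428985595703, 58.67079544067383), (220.2817840576172, 57.74677658081055), 86.63284301757812)
```

View pics/t2.png

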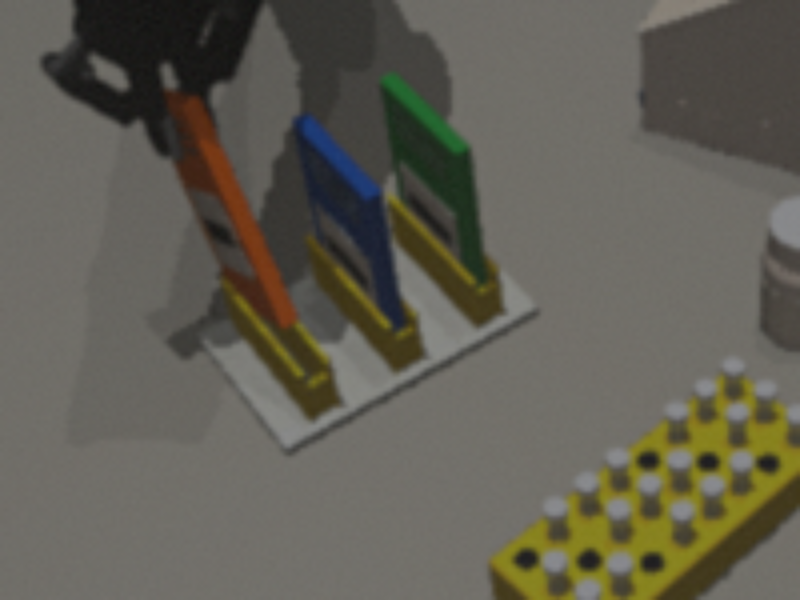

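```bash
cat >> tilt.py <<'E'
def topface(Q,g=22):
    best=(0,)
    for th in np.radians(np.arange(15,50,.25)):
        v=np.array([np.cos(th),np.sin(th)]); n=np.array([np.sin(th),-np.cos(th)])
        h=Q@n; k=np.histogram(h,bins=np.arange(0,50,1.5)); i=k[0].argmax()
        if k[0][i]>best[0]:
            w=Q[abs(h-k[1][i]-.75)<1.5]; t=w@v
            best=(k[0][i],np.degrees(th),k[1][i]+.75,np.percentile(t,[1,99]))
    print('count,tilt,height of top over TCP line, extent',best); return best
E
python3 - <<'E'
from tilt import *
Q=np.load('q.npy'); topface(Q)
im,Q2=tilt('top'); topface(Q2)
im,Q3=tilt('scene'); topface(Q3)
for a in range(15,50,3):
    pass
print(np.c_[Q[::150]].round().tolist())
E
```

```text
count,tilt,height of top over TCP line, extent (np.int64(3920), np.float64(29.000000000000004), np.float64(15.75), array([-25.27297816,  40.25753332]))
6.9 [ 412.26236708 -282.11841334  171.43446514] F [ 4.63108144  2.27443005 -0.57727505] w 11.219232096660308 top 183 ((-59.408180236816406, 44.331939697265625), (84.59781646728516, 199.5181884765625), 48.056095123291016)
count,tilt,height of top over TCP line, extent (np.int64(16), np.float64(29.000000000000004), np.float64(12.75), array([-47.62245306,  41.51996412]))
6.95 [ 412.23446084 -282.13426069  171.41613433] F [ 5.52792759  2.88523478 -0.255679  ] w 11.222514630114974 scene 467 ((-43.18351364135742, 57.393836975097656), (83.8296890258789, 171.24746704101562), 28.73069953918457)
count,tilt,height of top over TCP line, extent (np.int64(14), np.float64(27.25), np.float64(14.25), array([-50.54015268,  -6.80042062]))
[[-4.0, 170.0], [42.0, 5.0], [40.0, 4.0], [38.0, 3.0], [37.0, 1.0], [34.0, 2.0], [33.0, -1.0], [31.0, 0.0], [30.0, -2.0], [27.0, -2.0], [26.0, -4.0], [24.0, -5.0], [22.0, -5.0], [21.0, -6.0], [19.0, -7.0], [18.0, -8.0], [16.0, -8.0], [15.0, -10.0], [13.0, -10.0], [12.0, -12.0], [11.0, -13.0], [9.0, -13.0], [8.0, -15.0], [6.0, -16.0], [4.0, -16.0], [3.0, -17.0], [2.0, -18.0], [0.0, -19.0], [-1.0, -19.0], [-2.0, -21.0], [-5.0, -21.0], [-6.0, -21.0], [-7.0, -22.0], [-9.0, -23.0], [-10.0, -25.0], [-11.0, -25.0], [-13.0, -25.0], [-15.0, -26.0]]
```

View pics/w3.png

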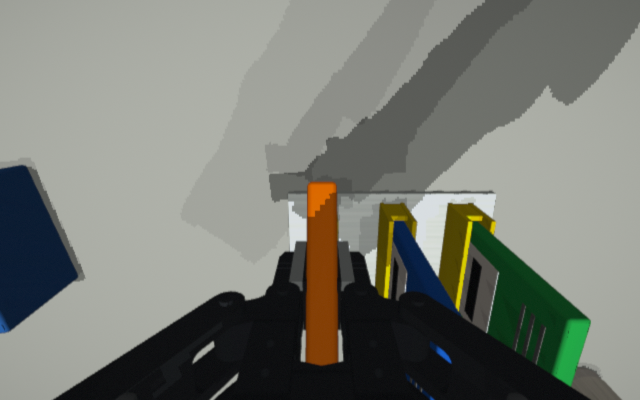

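The wrist view shows the orange top face from (322,185) to (322,360), and the fitted tilt is 29°. I need 6° more, so about 14 mm further.

Call:
play_rows([
  [1,0.5,0,0,0],
  [1,1.0,0,0,0],
  [1,1.5,0,0,0],
  [1,1.5,0,0,0],
  [1,1.5,0,0,0],
])

```text
clock: 7.45
eef_pos: [396.5, -281.0, 171.5]
tool_rot: [3.141, -0.0, 3.065]
force: [4.0, 2.6, 2.1]
width: 11.2
gripper_force: 58.9
```

Run:
```python
from tilt import *
T=tool(); im,Q=tilt('wrist',T); topface(Q)
```

```text
7.5 [ 396.53847316 -281.06687081  171.4593077 ] F [3.00901004 2.94632887 2.74572726] w 11.196071477933668 wrist 5517 ((10.848799705505371, -11.420845031738281), (70.1254653930664, 36.054237365722656), 61.782161712646484)
count,tilt,height of top over TCP line, extent (np.int64(3915), np.float64(34.75), np.float64(15.75), array([-26.21782425,  39.81763772]))
```

Tilt is now 34.75°, which is what I need. I lift clear of the neighbours, then carry and turn toward the reader.

Call:
play_rows([
  [1,0,0,-2,0],
  [1,0,0,-5,0],
  [1,0,0,-9,0],
  [1,0,0,-13,0],
  [1,0,0,-16,0],
  [1,0,0,-17.5,0],
  [1,0,0,-17.5,0],
  [1,0,3,-17.5,-4],
  [1,0.3,7,-17.5,-10],
  [1,0.3,11,-17.5,-16],
])

```text
clock: 8.5
eef_pos: [399.6, -170.6, 344.4]
tool_rot: [3.14, -0.005, -2.938]
force: [1.0, 1.1, -0.7]
width: 11.2
gripper_force: 58.8
```

Call:
play_rows([
  [1,1,4,0,-8],
  [1,2,8,0,-13],
  [1,3,12,0,-13],
  [1,4,16,0,-13],
  [1,5,19,0,-13],
  [1,6,21,0,-13],
  [1,6,21,0,-13],
  [1,6,21,0,-13],
  [1,6,21,0,-13],
])

```text
clock: 9.4
eef_pos: [301.0, 21.5, 345.8]
tool_rot: [3.141, -0.002, -2.714]
force: [0.8, -0.5, -0.5]
width: 10.8
gripper_force: 58.9
```

```bash
cat > meas.py <<'E'
from tilt import *
import sys
def go(tag):
    T=tool(); s=ctrl.read_state(); print('yaw',np.degrees(s['tool_rot'][2])%360,s['tool_rot'],'q',s['qpos'].round(2))
    im,Q=tilt('wrist',T); b=topface(Q); save(tag+'w.png',im)
    d=ctrl.get_image('wrist')[1]; P=cloud('wrist',d,T); G=(P-T[:3,3])@T[:3,:3]
    th=np.radians(b[1]); v=np.array([np.cos(th),np.sin(th)]); n=np.array([np.sin(th),-np.cos(th)])
    g=G.reshape(-1,3); m=(d.ravel()>0)&(abs(g[:,1])<5)&(abs(g[:,[0,2]]@n-b[2])<4)
    print('top-face t extent (no colour)',np.percentile(g[m][:,[0,2]]@v,[.5,99.5,100]),m.sum())
    for c in('scene','top'):
        im,Q=tilt(c,T); t=Q@v; h=Q@n
        print(c,'t',np.percentile(t,[1,3,50,97,99]),'h',np.percentile(h,[1,3,50,97,99])); save(tag+c+'.png',im)
E
python3 -c "
from meas import *
np.set_printoptions(precision=2,suppress=True)
go('m1')"
```

```text
yaw 204.474023097752 [ 3.14 -0.   -2.71] q [-0.08 -0.01 -0.09  2.21 -0.    0.94  1.84]
9.45 [301.16  21.53 345.92] F [-1.31 -0.2  -1.46] w 10.994261478208694 wrist 5479 ((11.134018898010254, -11.262977600097656), (70.19395446777344, 36.26051712036133), 61.466796875)
count,tilt,height of top over TCP line, extent (np.int64(3944), np.float64(34.25), np.float64(15.75), array([-25.82,  40.19]))
top-face t extent (no colour) [-26.2   40.67  41.3 ] 4778
9.55 [301.26  21.79 346.1 ] F [ 0.75 -0.65 -0.83] w 11.335611460354565 scene 923 ((-39.25382995605469, 47.389347076416016), (90.1669692993164, 148.29861450195312), 34.865577697753906)
scene t [-50.34 -49.59 -22.05  35.36  37.57] h [-132.84 -131.14  -44.59    9.02   11.73]
9.6 [301.22  21.94 346.16] F [ 0.5  -0.6  -1.14] w 11.413257106254205 top 372 ((-71.74747467041016, 20.827545166015625), (24.466535568237305, 150.15127563476562), 43.26310729980469)
top t [-49.92 -49.61 -47.79 -31.59 -27.37] h [-130.95 -126.64  -42.17   14.9    15.16]
```

Call:
play_rows([
  [1,-4,1,2,0],
  [1,-8,2,4,0],
  [1,-9.5,2.6,4.6,0],
  [1,-9.5,2.6,4.6,0],
  [1,-9.5,2.6,4.6,0],
  [1,-9.5,2.6,4.6,0],
])

```text
clock: 10.2
eef_pos: [375.8, 84.6, 300.7]
tool_rot: [-3.141, -0.001, -2.714]
force: [0.2, 0.1, -1.3]
width: 11.4
gripper_force: 58.7
```

```bash
cat > rel.py <<'E'
from meas import *
np.set_printoptions(precision=2,suppress=True)
def rel():
    s=ctrl.read_state(); p=np.array(s['eef_pos']); y=np.radians(24.7); a=np.radians(35)
    n=np.array([-np.sin(a)*np.cos(y),-np.sin(a)*np.sin(y),np.cos(a)]); v=np.array([-np.cos(a)*np.cos(y),-np.cos(a)*np.sin(y),-np.sin(a)]); w=np.array([-np.sin(y),np.cos(y),0])
    M=np.array([486.5,135.5,135.2]); foot=p-134.25*n-4.5*v; r=foot-M
    print('clock',s['clock'],'eef',p,'foot: above floor',r@n+80,'along width(v)',r@v,'across(w, tool y)',r@w,'yaw',np.degrees(s['tool_rot'][2])%360,'F',s['force'],'width',s['width'])
E
python3 -c "
from rel import *
rel()
T=tool();im,Q=tilt('wrist',T);topface(Q);save('m2w.png',im)
im,Q=tilt('top',T);np.savez('top2',im=im,P=cloud('top',ctrl.get_image('top')[1]))
im0,_=ctrl.get_image('scene'); save('m2.png',np.vstack([cv2.resize(im[200:290,180:300],(400,300)),cv2.resize(im0[90:210,280:440],(400,300))]))
"
```

```text
clock 10.2 eef [375.83  84.6  300.71] foot: above floor 151.19854605173572 along width(v) 0.3479111940946835 across(w, tool y) -0.0006529780722700545 yaw 204.50131242412598 F [ 0.18  0.14 -1.34] width 11.428326205852272
10.25 [376.    84.69 300.87] F [ 0.15 -0.84 -0.98] w 11.308596587924512 wrist 5532 ((12.681815147399902, -12.101093292236328), (69.94247436523438, 32.41630554199219), 61.2480354309082)
count,tilt,height of top over TCP line, extent (np.int64(3951), np.float64(34.5), np.float64(15.75), array([-25.86,  40.14]))
10.3 [376.17  84.8  300.97] F [-0.18  0.32 -1.09] w 11.307949062313536 top 243 ((-53.11288833618164, 13.041961669921875), (74.46952819824219, 168.2713165283203), 64.57937622070312)
```

View pics/m2.png

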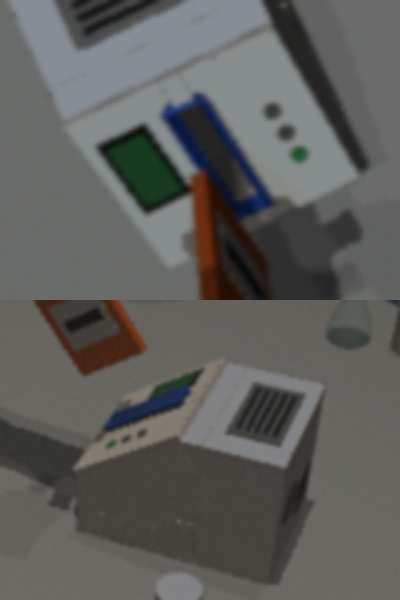

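The top crop shows the cassette lined up with the blue slot at (220,150). The scene crop shows its foot above the front of the slot. Next I advance along the slot axis.

Call:
play_rows([
  [1,-1.2,0,1.7,0],
  [1,-2.3,0,3.3,0],
  [1,-3.2,0,4.6,0],
  [1,-3.2,0,4.6,0],
  [1,-3.7,0,5.3,0],
  [1,-4.2,0,6,0],
  [1,-4.2,0,6,0],
  [1,-4.2,0,6,0],
])

```text
clock: 11.2
eef_pos: [415.0, 103.2, 240.6]
tool_rot: [-3.142, 0.001, -2.713]
force: [0.5, 0.4, -0.7]
width: 11.2
gripper_force: 58.8
```

```bash
python3 -c "
from rel import *
rel()
T=tool();im,Q=tilt('wrist',T);topface(Q)
im,_=ctrl.get_image('top'); save('m3.png',cv2.resize(im[200:290,180:300],(800,600)))
"
```

```text
clock 11.2 eef [415.03 103.2  240.58] foot: above floor 77.06075793127359 along width(v) -0.7013361149994084 across(w, tool y) 0.5157638629341299 yaw 204.57752229720535 F [ 0.48  0.37 -0.67] width 11.165807168274235
11.25 [414.99 103.17 240.69] F [ 0.47  0.26 -0.39] w 11.609107902669425 wrist 5514 ((12.496881484985352, -12.271648406982422), (70.31224060058594, 32.965694427490234), 61.70378875732422)
count,tilt,height of top over TCP line, extent (np.int64(3988), np.float64(34.5), np.float64(15.75), array([-25.89,  40.21]))
```

View pics/m3.png

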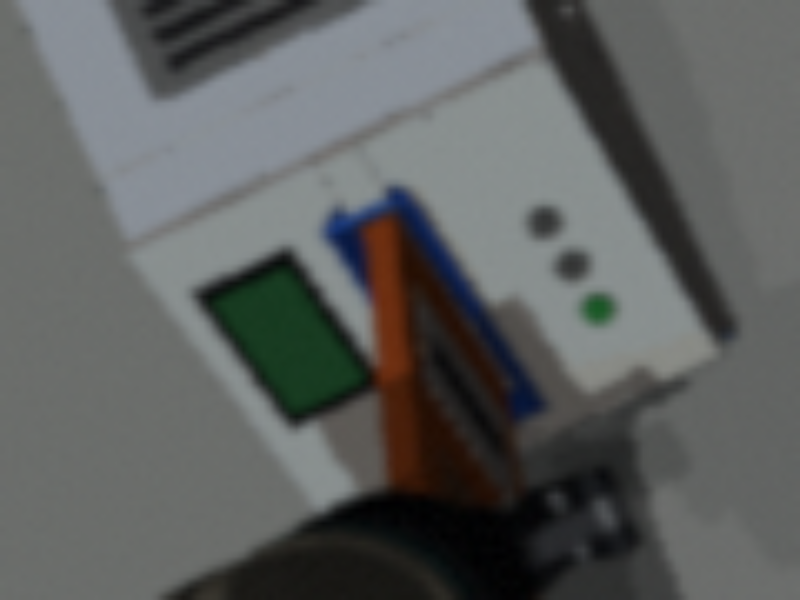

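The foot is inside the blue lips around (440,300) with no contact force. I continue in slow steps.

Call:
play_rows([
  [1,-0.5,0,0.7,0],
  [1,-1,0,1.4,0],
  [1,-1.5,0,2.1,0],
  [1,-2.1,0,3,0],
  [1,-2.1,0,3,0],
  [1,-2.1,0,3,0],
])

```text
clock: 11.9
eef_pos: [434.3, 112.1, 210.0]
tool_rot: [3.141, 0.0, -2.712]
force: [1.7, -0.4, -0.6]
width: 11.4
gripper_force: 58.9
```

```bash
python3 -c "
from rel import *
rel()
T=tool();im,Q=tilt('wrist',T);topface(Q)"
```

```text
clock 11.9 eef [434.29 112.15 210.04] foot: above floor 39.862859334279754 along width(v) -0.5757279692362836 across(w, tool y) 0.6020742039292368 yaw 204.58665302377554 F [ 1.71 -0.39 -0.62] width 11.432449867101033
11.95 [434.15 112.06 210.32] F [ 0.59  0.48 -0.31] w 11.373718937712766 wrist 5531 ((12.828393936157227, -12.344856262207031), (70.37118530273438, 32.579505920410156), 61.4833869934082)
count,tilt,height of top over TCP line, extent (np.int64(3933), np.float64(34.75), np.float64(15.75), array([-26.  ,  40.12]))
```

Smooth so far. I go on to about 3 mm above the floor.

Call:
play_rows([
  [1,-0.5,0,0.7,0],
  [1,-1,0,1.4,0],
  [1,-1.5,0,2.1,0],
  [1,-1.9,0,2.7,0],
  [1,-2.1,0,3,0],
  [1,-2.1,0,3,0],
  [1,-2.1,0,3,0],
])

```text
clock: 12.65
eef_pos: [453.2, 120.7, 180.4]
tool_rot: [3.141, 0.0, -2.713]
force: [1.5, 0.1, -1.1]
width: 11.5
gripper_force: 59.0
```

```bash
python3 -c "
from rel import *
rel()
T=tool();im,Q=tilt('wrist',T);topface(Q)"
```

```text
clock 12.65 eef [453.16 120.74 180.37] foot: above floor 3.663480828681628 along width(v) -0.5451095701237915 across(w, tool y) 0.5233236508211775 yaw 204.5832401296586 F [ 1.5   0.14 -1.11] width 11.524598854786687
12.7 [453.09 120.67 180.49] F [ 1.43  1.66 -1.17] w 11.74010312225163 wrist 5555 ((11.249765396118164, -10.738265991210938), (70.38223266601562, 36.10449981689453), 60.40557098388672)
count,tilt,height of top over TCP line, extent (np.int64(3948), np.float64(34.75), np.float64(15.75), array([-25.92,  40.11]))
```

Call:
play_rows([
  [1,-0.1,0,0.15,0],
  [1,-0.2,0,0.3,0],
  [1,-0.3,0,0.4,0],
  [1,-0.3,0,0.4,0],
])

```text
clock: 13.1
eef_pos: [454.5, 121.3, 177.2]
tool_rot: [-3.141, -0.002, -2.713]
force: [-4.9, -1.8, 12.5]
width: 11.1
gripper_force: 61.0
```

Call:
play_rows([
  [1,-0.1,0,0.15,0],
  [1,-0.2,0,0.3,0],
  [1,-0.2,0,0.3,0],
])

```text
clock: 13.4
eef_pos: [454.6, 121.2, 176.9]
tool_rot: [-3.141, -0.005, -2.713]
force: [-15.0, -5.1, 47.5]
width: 11.3
gripper_force: 66.2
```

```bash
python3 -c "
from rel import *
rel()
T=tool();im,Q=tilt('wrist',T);topface(Q)"
```

```text
clock 13.4 eef [454.61 121.21 176.91] foot: above floor -0.042441974502381186 along width(v) 0.20084984029716055 across(w, tool y) 0.3443405213696639 yaw 204.53589260646433 F [-15.04  -5.11  47.46] width 11.28080675361946
13.45 [454.6  121.23 176.93] F [-15.04  -4.76  47.73] w 11.365793560340048 wrist 5577 ((10.805244445800781, -11.341705322265625), (70.24964141845703, 36.66114044189453), 61.8851318359375)
count,tilt,height of top over TCP line, extent (np.int64(3601), np.float64(34.75), np.float64(15.75), array([-25.82,  40.22]))
```

It's home on the floor: the force is along the slot axis and the modelled foot position is 0 mm. I relax the push, open, and withdraw upward.

Call:
play_rows([
  [1,0.2,0,-0.3,0],
  [1,0.2,0,-0.3,0],
  [0.6,0.2,0,-0.3,0],
  [0.4,0.2,0,-0.3,0],
  [0.4,0.2,0,-0.3,0],
  [0.4,0.2,0,-0.3,0],
])

```text
clock: 14.05
eef_pos: [455.6, 121.8, 176.0]
tool_rot: [3.141, -0.001, -2.713]
force: [-1.0, 0.3, 0.0]
width: 51.2
gripper_force: 0.0
```

Call:
play_rows([
  [0.4,0,0,-1,0],
  [0.4,0,0,-3,0],
  [0.4,0,0,-6,0],
  [0.4,0,0,-10,0],
  [0.4,0,0,-14,0],
  [0.4,0,0,-16,0],
  [0.4,0,0,-16,0],
  [0.4,0,0,-16,0],
])

```text
clock: 14.85
eef_pos: [455.5, 121.7, 336.7]
tool_rot: [-3.141, 0.001, -2.713]
force: [0.5, 0.3, -1.0]
width: 51.3
gripper_force: 0.0
```

```bash
python3 -c "
from rel import *
T=tool();s=ctrl.read_state();print(s['clock'],s['eef_pos'],s['force'],s['width'])
y=np.radians(24.7); a=np.radians(35)
n=np.array([-np.sin(a)*np.cos(y),-np.sin(a)*np.sin(y),np.cos(a)]); M=np.array([486.5,135.5,135.2])
im,d=ctrl.get_image('wrist');P=cloud('wrist',d,T);save('e.png',im)
hsv=cv2.cvtColor(np.ascontiguousarray(im),cv2.COLOR_RGB2HSV)
m=(hsv[...,0]>3)&(hsv[...,0]<17)&(hsv[...,1]>150)&(hsv[...,2]>50)&(np.linalg.norm(P-M,axis=-1)<150)
h=(P[m]-M)@n; print(m.sum(),'height out of face',np.percentile(h,[50,80,95,99]))
t=P[m][h>np.percentile(h,99)-5]; c=t.mean(0); k=np.linalg.svd(t-c,full_matrices=False)[2][2]; k*=np.sign(k[2]); print('end-face normal',k,'angle deg',np.degrees(np.arccos(min(1,k@n))))
"
```

```text
14.85 [455.52 121.74 336.66] [ 0.47  0.29 -0.96] 51.30942510122724
1584 height out of face [70.32 70.97 71.53 71.98]
end-face normal [-0.52 -0.24  0.82] angle deg 0.12552666093156978
```

View pics/e.png

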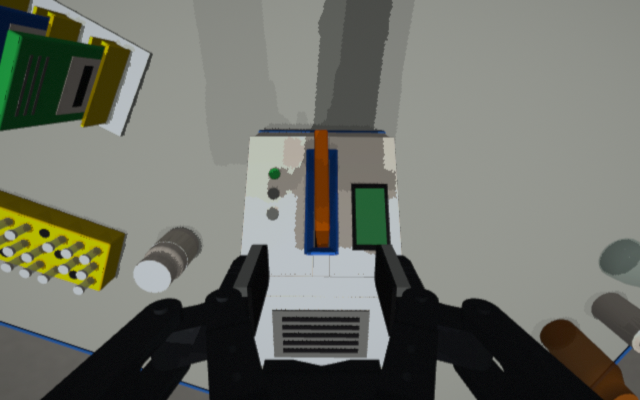

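The cassette sits in the slot at (321,185), standing 70 mm out and aligned with the slot axis. The arm is clear of it, and everything else is where it was.

```bash
python3 -c "
from cell import ctrl
print(ctrl.finish_job())"
```

```text
the job is handed in; nothing more can be done
None
```

The orange cassette is fully home in the reader's slot and released: it stands 70 mm out of the face, within about 0.1° of the slot's axis, and the job was handed in at about 15 s of the 43 s allowed; no verdict was returned.

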